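# Post the torch through the return box flap

### The job

Put the pocket torch away in the return box: with the fingertips, slide it along the table, in between the guide rails and under the hanging flap, pushing until the whole torch lies inside, then draw the fingers back out so that the flap swings shut behind it. Push it steadily (no flicking) without lifting it off the table, and leave the loupe, the round tin and the vial where they stand.

Things in the scene. Friction and masses are not known exactly. Their poses are not given: they have to be found in the camera images.
- torch: black pocket torch lying on the table, 110 mm long (its y), 32 mm wide (x), 32 mm high, about 0.12 kg; origin at the middle of its underside. It slides and does not roll. It starts in front of the box, often off to one side, its length roughly parallel to the flap (within 0.25 rad), and goes through the flap in that attitude, sideways on
- return_box: low grey sheet-metal box with a clear roof, fixed to the table. Origin on the table in its front plane at mid-width; x points into the box (away from the robot at yaw 0), y to its left, z up. 75 mm high, about 4 mm walls, 186 mm wide over the front posts. No sill: the inside floor is the table. Inner face of the back wall at x = 131 mm
- mouth (a point): middle of the underside of the header over the box's mouth, 66 mm above the table, in the front plane (box x = 0). The mouth is 150 mm wide. To follow the torch in under the header the fingers are best tilted about 45 degrees, tips forward and down; the gripper's body then passes over the 75 mm high roof or stays in front
- rail_left (a point): outer end, on top, of the left guide rail: a fixed steel rod 14 mm high on the table that runs from the mouth's side (box x = 0, y = +80 mm) outward to box x = -62 mm, y = +116 mm
- rail_right (a point): outer end, on top, of the right guide rail: a fixed steel rod 14 mm high on the table that runs from the mouth's side (box x = 0, y = -80 mm) outward to box x = -62 mm, y = -116 mm
- flap (a joint): hinge of the light aluminium flap (about 60 g) that hangs in the mouth from a rod along y at x = 2.5 mm, z = 70 mm of the return box; 0 rad = hanging shut, grows as its lower edge is pushed into the box, up to 1.45 rad; it cannot swing out towards the robot. It falls shut by its own weight; opening it takes under 1 N
- flap_edge (a point): middle of the flap's lower edge; shut, it hangs 26 mm above the table at box x = 2.5 mm; the flap is 144 mm wide. It rests on the 32 mm high torch, or on the fingers behind it, until the torch's near long side is about 27 mm past box x = 0 (its middle about 43 mm); only then can it fall shut behind the torch
- loupe: bystander: black watchmaker's loupe, 38 mm across, 30 mm high, standing to the left of the box; origin at the centre of its underside
- parts_tin: bystander: round pale tin, 62 mm across, 20 mm high, to the right of the box; origin at the centre of its underside
- vial: bystander: small white vial with a blue cap, 26 mm across, 52 mm high, upright to the right of the guide rails; origin at the centre of its underside
Things that resemble listed ones, but are neither listed nor needed, are in the scene too. What is shaped like the torch but orange or purple is not meant.

How it is judged (in metres and radians):
On the way, in this order (a step that is already met when the one before it is completed fails the run):
1. the torch is going in under the flap, which is pushed open (value of joint flap above 0.3 rad and x of torch in the frame of return_box above -0.015 m), for 0.05 s.
2. the whole torch is past the flap (x of torch in the frame of return_box above 0.035 m), for 0.1 s.
At the end, for the whole second after the job is handed in: the torch lies at rest on the table inside the box, its middle more than 35 mm behind the front plane and within 60 mm of the box's centre line, and the flap hangs shut (under 0.1 rad) (x of torch in the frame of return_box between 0.035 and 0.125 m and y of torch in the frame of return_box between -0.06 and 0.06 m and height (world z) of torch below 0.008 m and value of joint flap below 0.1 rad and linear speed of torch below 0.02 m/s); the robot touches nothing.
It fails at once if the torch is lifted (more than 10 mm) or tipped up (more than 0.4 rad) (height (world z) of torch above 0.01 m or angle between torch's own z axis and vertical above 0.4 rad).
It fails at once if the torch is flicked (faster than 0.5 m/s) (linear speed of torch above 0.5 m/s).
It fails at once if the loupe, tin or vial is moved more than 15 mm (distance of any of loupe, parts_tin, vial from where it was at the start of the episode above 0.015 m).
It also fails if it takes over 64 s, if anything falls off the work surface, if the arm or the gripper's body presses on something with over 40 N, if the wrist force passes 120 N, or if a joint passes its speed limit or range.

### The arm

A 7-joint arm with a two-finger parallel gripper is mounted at the origin on a cart in front of the work surface, level with it; the furniture and walls round the work are solid. World frame = base frame: x ahead of the robot, y to its left, z up, the work surface at z = 0. Lengths are in mm, angles in rad, forces in N, time in s.
With the tool pointing down it reaches from about 400 to 875 mm from the base axis. Payload 4.4 kg.
Tool frame: the origin (TCP) lies on the mounting face of the last link; the fingertips stand 173 mm ahead of it and the grasp point (between the pads) lies 155 mm ahead of it; z points along the fingers, y is the line along which they close (so a half turn about z gives the same grasp; the last joint's range is limited). The gripper opens to 85 mm and grips with 20 to 120 N. Pads are 22 mm wide; open, the fingers measure 114 mm over their backs; the gripper's body (76 mm by 85 mm) begins 54 mm behind the grasp point. The pads swing forward as they close: fully open they stand 13 mm farther back than shut.
Start: joints at [1.26, 0.628, 0.038, 1.517, -0.027, 0.996, -0.02], TCP at [157.556, -630.628, 404.713] pointing down, gripper open.
Joint ranges: [-3.06, 3.06], [-0.37, 2.12], [-1.25, 1.32], [0.18, 2.47], [-1.1, 4.24], [0.23, 1.98], [-2.94, 2.94]. Speed limits (rad/s): [2.57, 2.57, 3.14, 3.14, 3.14, 3.14, 3.14].

### API

Orientations are given as [roll, pitch, yaw] about the fixed x, y, z axes, in that order (R = Rz(yaw) Ry(pitch) Rx(roll)).
In Python, from cell import * gives the robot as it stands. The module is installed in compiled form; this text tells all that it offers.
- The arm moves only by the tool jog_arm, never from a script. Its argument "steps" is a list of rows, each a list of 7 numbers: the opening, from -1 (shut) to 1 (fully open), so that 0 is half open, then the shift along the tool's x, y, z as a fraction of full scale, then the turn, a rotation vector about the tool's x, y, z as a fraction of full scale. A call has 1 to 10 rows; each row shifts and turns the commanded pose from where the row before left it, along the tool's axes as they then stand; what a row does not reach is not made up. Full scale, the value 1, is 500 mm for a shift and 2 rad for a turn. A row lasts 1/8 s, in which the tool goes at most 62.5 mm and 10.7 degrees, less where a joint would pass 70% of its speed; a pose out of reach is approached as far as the arm can. A call with a number of a shift or a turn outside -1 to 1 is refused whole. A call with a gripper value outside its range is refused whole. The fingers move at their own pace and stop on an object; the grip force is fixed at half the most. Time passes only in rows, so rows that do not move let the fingers close. It gives the time, the measured TCP pose, the force, the opening and the grip force at its end, in the units of the state.
- read_state(): the state, without advancing time (a new reading comes with each control period).
- get_image(name): name is "scene" or "top"; returns a dict with "pixels" (420x560x3 uint8, red, green, blue), "depth" (420x560 float32, mm along the optical axis (not along the pixel's ray), 0 where there is no reading), "vertical_fov" (degrees; the focal length in pixels is half the picture's height over the tangent of half this angle, whatever the lens; pixels are square), "cx", "cy" (the principal point, pixels), "k1" (the pictures are not rectified: a ray, as slopes to the right and down, at radius r is drawn at 1 + k1 r^2 times it, then the intrinsics apply), "R" (3x3) and "t" (3): a world point X has camera coordinates R X + t. Camera axes: x right, y down, z forward; pixel columns grow to the right and rows downward; lengths in mm; the calibration is good to about 2 mm. A picture is of the moment at which its call begins.
- finish_job(): hands the job in; it is judged then, once.
The state is a dict: "clock": time; "qpos": joint angles; "qd": joint speeds; "tau": joint torques, N m; "eef_pos": TCP position; "tool_rot": TCP orientation; "force": force on the tool from outside, world axes, zero at the start; "torque": the same for the moment, N m; "width": finger opening in mm; "gripper_force": force on a finger pad.
Only numpy, scipy, OpenCV 4.12 (cv2) and the standard library are available. Lean on these libraries where they do the work, as an engineer would, in place of code of your own. Each camera call takes 0.05 s, during which the arm holds its last target. There are 200 camera calls.

## Working session

There is one attempt and no reset: what is moved stays moved. The work goes in short steps, Python scripts to look and compute and a tool call to move; the robot and the scene stay as the last step left them, time stands still between calls to the robot, and variables do not carry over. Pictures are saved under pics/ and viewed, at most 12 in all, crops included, and the job is handed in when it is done.

Besides the shell and the picture viewer there is one more tool, called after "Request:" as name(argument=value, ...) on one line, values as JSON. jog_arm: Moves the arm, as the interface text tells. Shift numbers are shares of 500 mm and turn numbers shares of 2 rad, none past 1 either way. Its arguments: {"type":"object","properties":{"steps":{"type":"array"}},"required":["steps"]}

```bash
mkdir -p pics
cat > h.py <<'E'
from cell import *
import numpy as np, cv2
from scipy.spatial.transform import Rotation as Ro
def snap(n,f=None):
    im=get_image(n); np.savez('%s.npz'%n,**{k:np.array(v) for k,v in im.items()})
    if f: cv2.imwrite('pics/'+f,cv2.cvtColor(im['pixels'],cv2.COLOR_RGB2BGR))
    return im
def load(n): return {k:v for k,v in np.load('%s.npz'%n).items()}
def rays(im,uv):
    h=im['pixels'].shape[0]; f=h/2/np.tan(np.radians(float(im['vertical_fov']))/2)
    d=(np.atleast_2d(uv).astype(float)-[float(im['cx']),float(im['cy'])])/f
    s=d.copy()
    for _ in range(30): s=d/(1+float(im['k1'])*(s**2).sum(1,keepdims=True))
    return np.c_[s,np.ones(len(s))]
def atz(im,uv,z):
    r=rays(im,uv)@im['R']; c=-im['R'].T@im['t']
    return c+r*((z-c[2])/r[:,2])[:,None]
def atdepth(im,uv):
    uv=np.atleast_2d(uv); r=rays(im,uv); d=np.array([im['depth'][int(v),int(u)] for u,v in uv])
    return (r*d[:,None]-im['t'])@im['R']
E
python3 - <<'E'
from h import *
snap('scene','s1.png'); snap('top','t1.png')
s=read_state(); print(s)
E
```

```text
{'clock': 0.1, 'qpos': array([ 1.26019562,  0.62928056,  0.03849564,  1.51825727, -0.02699527,
        0.99631166, -0.02001596]), 'qd': array([ 0.00071536, -0.00245896, -0.00119034, -0.00157039,  0.00097072,
       -0.00160826, -0.00027405]), 'tau': array([ 2.55490755e-03, -5.64530540e+01,  1.23027887e+00, -1.93973798e+01,
        1.13065308e-02,  5.39062894e-03, -1.86459424e-06]), 'eef_pos': array([ 157.48127258, -630.36686547,  403.8677109 ]), 'tool_rot': array([-3.13985592e+00,  5.27854548e-05,  2.44746441e-01]), 'force': array([ 0.46134326, -0.07968766,  0.50673488]), 'torque': array([ 0.00391114, -0.00017211,  0.00164608]), 'gripper_force': 0.0, 'width': 85.26397139496974}
```

View pics/t1.png

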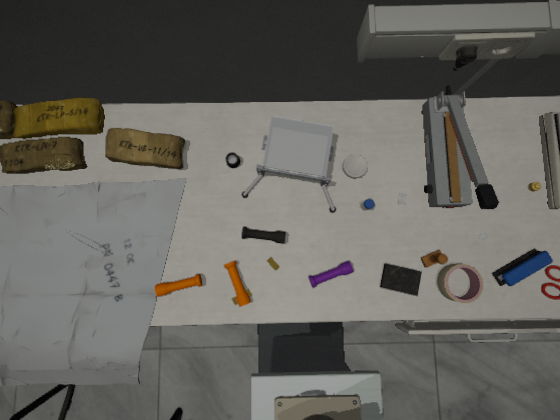

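View pics/s1.png

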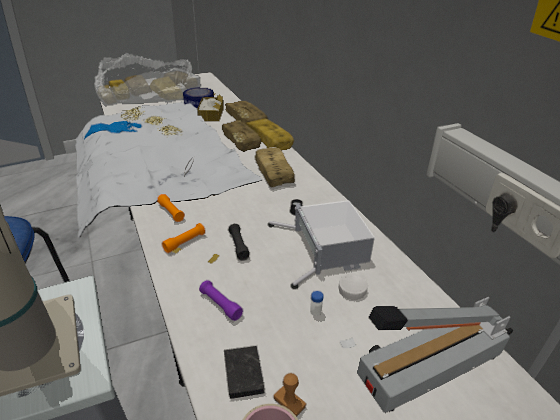

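The top view shows the black torch at about (264,235). The box mouth runs from (257,170) to (329,181), with rail ends at (245,194) and (332,210). The loupe is at (233,159), the tin at (355,166) and the vial at (368,204). I'll enlarge a crop.

Run:
```python
from h import *
im=load('top'); c=im['pixels'][110:260,220:380]
cv2.imwrite('pics/t1c.png',cv2.cvtColor(cv2.resize(c,None,fx=5,fy=4*1.0 if 0 else 4,interpolation=cv2.INTER_CUBIC),cv2.COLOR_RGB2BGR)) if 0 else cv2.imwrite('pics/t1c.png',cv2.cvtColor(cv2.resize(c,None,fx=4,fy=4,interpolation=cv2.INTER_CUBIC),cv2.COLOR_RGB2BGR))
print(im['R'],-im['R'].T@im['t'])
print(atz(im,[[245,194],[332,210]],14), atz(im,[[264,235]],30),atdepth(im,[[264,235],[233,159],[355,166],[368,204]]))
g=im['pixels'].astype(int).max(2); m=np.zeros_like(g,np.uint8); m[222:248,236:294]=(g[222:248,236:294]<70)
p=np.argwhere(m)[:,::-1]; P=atz(im,p,16)
r=cv2.minAreaRect(P[:,:2].astype(np.float32)); print(r,cv2.boxPoints(r),len(p))
```

```text
[[-0.02075356 -0.99970861  0.01232862]
 [-0.98990674  0.01881783 -0.1404654 ]
 [ 0.14019247 -0.01511934 -0.99000883]] [439.26318544  85.0075295  999.9546501 ]
[[600.98499003 167.41729822  14.        ]
 [555.10721167 -55.7654636   14.        ]] [[493.55066514 119.32724322  30.        ]] [[ 493.76993319  119.46586113   26.08233672]
 [ 691.49907763  196.83826301   24.21642962]
 [ 668.01957322 -118.83227528   21.23849658]
 [ 563.94434593 -140.22908209   51.73185241]]
((495.0245666503906, 121.57135009765625), (109.07093811035156, 29.339563369750977), 82.51058959960938) [[473.3716   69.41322]
 [502.4609   65.58902]
 [516.6775  173.72948]
 [487.58823 177.55368]] 410
```

View pics/t1c.png

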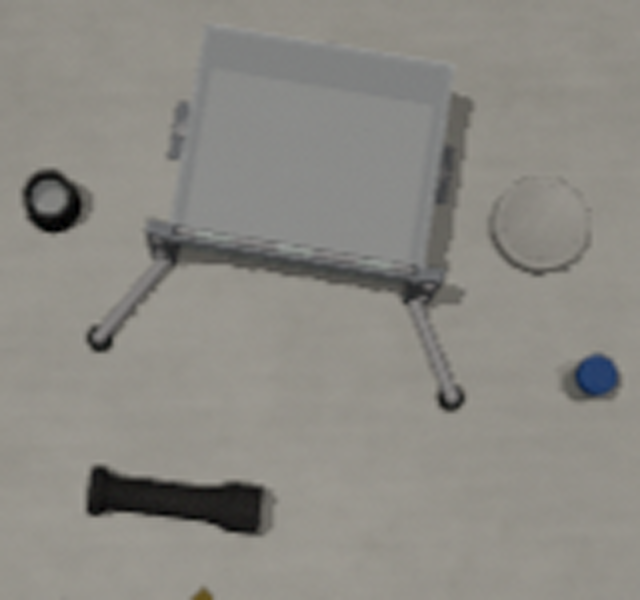

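Request:
jog_arm(steps=[[-1,0,0,0,0,0,0.0747],[-1,0,0,0,0,0,0.0747],[-1,0,0,0,0,0,0.0747],[-1,0.077,-0.083,0,0,0,0],[-1,0.077,-0.083,0,0,0,0],[-1,0.077,-0.083,0,0,0,0],[-1,0.077,-0.083,0,0,0,0],[-1,0.077,-0.083,0,0,0,0],[-1,0.077,-0.083,0,0,0,0],[-1,0.077,-0.083,0,0,0,0]])

```text
clock: 1.35
eef_pos: [481.5, -399.3, 404.4]
tool_rot: [-3.141, 0.001, -0.203]
force: [1.7, 0.2, -0.0]
width: -0.2
gripper_force: 0.0
```

```bash
cat >> h.py <<'E'
im0=load('top')
cr=lambda u,v:[220+(u+.5)/4-.5,110+(v+.5)/4-.5]
A=atz(im0,[cr(99,339),cr(451,398)],10)
yv=A[0]-A[1]; YAW=np.arctan2(-yv[0],yv[1])
e1=np.array([np.cos(YAW),np.sin(YAW)]); e2=np.array([-e1[1],e1[0]])
O=A[:,:2].mean(0)+62*e1
def box(P): P=np.atleast_2d(P)[:,:2]-O; return np.c_[P@e1,P@e2]
E
python3 - <<'E'
from h import *
print(YAW,O,np.linalg.norm(yv))
print('header post corners',box(atz(im0,[cr(150,220),cr(441,276),cr(208,26),cr(455,66)],75)))
print('torch',box([[495,121.6],[494,119.3]]))
s=read_state(); print(s['clock'],s['eef_pos'],s['tool_rot'],box(s['eef_pos']))
E
```

```text
-0.18677419290835356 [640.18202652  44.47747333] 230.7820967725889
header post corners [[  6.38939626  90.44190994]
 [  1.76677526 -90.55686892]
 [134.18777875  76.36332744]
 [134.66565507 -79.29577904]]
torch [[-156.97796555   48.82236449]
 [-157.53348653   46.37667513]]
1.35 [ 481.46538336 -399.26997233  404.39228438] [-3.14147421e+00  5.21398969e-04 -2.03441793e-01] [[ -73.55676349 -465.50206325]]
```

Request:
jog_arm(steps=[[-1,-0.0163,-0.1,0.02,0,0,0],[-1,-0.0163,-0.1,0.02,0,0,0],[-1,-0.0163,-0.1,0.02,0,0,0],[-1,-0.0163,-0.1,0.02,0,0,0],[-1,-0.0163,-0.1,0.02,0,0,0],[-1,-0.0163,-0.1,0.02,0,0,0],[-1,-0.0163,-0.1,0.02,0,0,0],[-1,-0.0163,-0.1,0.02,0,0,0],[-1,-0.0163,-0.1,0.02,0,0,0],[-1,-0.0163,-0.1,0.02,0,0,0]])

```text
clock: 2.6
eef_pos: [501.3, 107.2, 304.2]
tool_rot: [3.141, 0.0, -0.203]
force: [1.0, 0.1, 0.3]
width: -0.4
gripper_force: 0.0
```

Request:
jog_arm(steps=[[-1,-0.0163,-0.0975,0.02,0,0,0],[-1,-0.0163,-0.0975,0.02,0,0,0],[-1,0,0,0.06,0,0,0],[-1,0,0,0.06,0,0,0],[-1,0,0,0.02,0,0,0],[-1,0,0,0,0,0,0]])

```text
clock: 3.35
eef_pos: [505.1, 204.1, 214.4]
tool_rot: [3.141, 0.001, -0.204]
force: [0.2, -0.4, 0.7]
width: 0.2
gripper_force: 0.0
```

Run:
```python
from h import *
im=snap('top'); c=im['pixels'][110:270,180:380]
cv2.imwrite('pics/t2c.png',cv2.cvtColor(cv2.resize(c,None,fx=3.75,fy=3.75,interpolation=cv2.INTER_CUBIC),cv2.COLOR_RGB2BGR))
```

```text
(no output)
```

View pics/t2c.png

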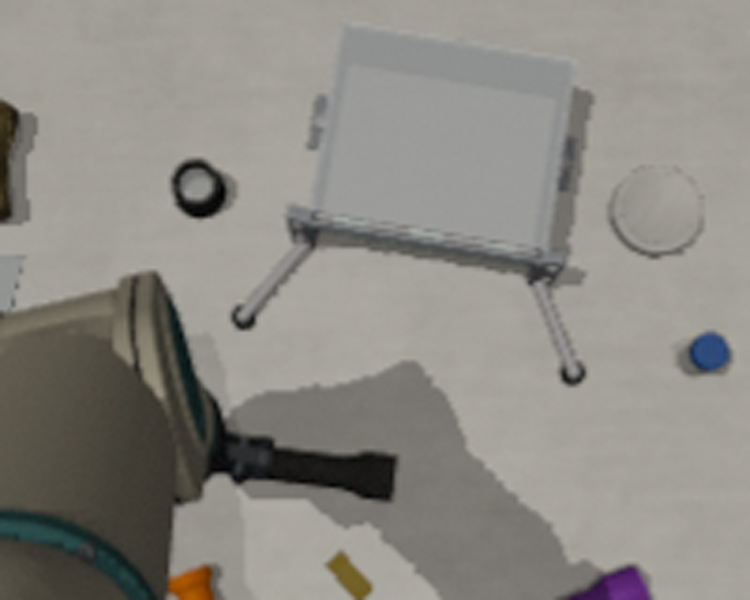

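The fingertips show at about crop (250,455), next to the torch's left end. I'll check the projection before descending.

Run:
```python
from h import *
im=load('top')
f=210/np.tan(np.radians(float(im['vertical_fov']))/2)
def proj(X):
    c=im['R']@np.array(X)+im['t']; s=c[:2]/c[2]; s=s*(1+float(im['k1'])*(s@s)); return s*f+[float(im['cx']),float(im['cy'])]
for X in ([505,204,41],[505,204,80],[502,175.6,16],[488,69,16]):
    p=proj(X); print(X,p,(p-[180,110])*3.75)
uv=[[180+u/3.75,110+v/3.75] for u,v in [(225,455),(250,455),(265,458),(300,465),(380,477)]]
print(atdepth(im,uv))
print(read_state()['eef_pos'])
```

```text
[505, 204, 41] [229.5229626 230.8200153] [185.71110975 453.07505736]
[505, 204, 80] [227.47742853 229.73493827] [178.040357  449.0060185]
[502, 175.6, 16] [241.96991658 232.42390375] [232.38718719 459.08963907]
[488, 69, 16] [284.06799716 237.09624628] [390.25498936 476.61092353]
[[496.07255725 167.7645534  147.90758312]
 [496.32386915 153.7968437  139.61065241]
 [494.80128373 145.41335817 132.85797221]
 [496.50341501 129.49200278  25.69337627]
 [487.1052043   76.08898412  31.63061777]]
[505.40658021 204.20411341 215.09696848]
```

Request:
jog_arm(steps=[[-1,0.008,0,0.03,0,0,0],[-1,0,0,0.03,0,0,0],[-1,0,0.01,0,0,0,0],[-1,0,0.012,0,0,0,0],[-1,0,0.012,0,0,0,0],[-1,0,0.012,0,0,0,0],[-1,0,0.012,0,0,0,0]])

```text
clock: 4.28
eef_pos: [503.3, 174.9, 185.0]
tool_rot: [-3.141, -0.001, -0.203]
force: [0.9, 1.5, 0.4]
width: -0.4
gripper_force: 0.5
```

```bash
cat >> h.py <<'E'
YAW=-0.195; e1=np.array([np.cos(YAW),np.sin(YAW)]); e2=np.array([-e1[1],e1[0]]); O=np.array([639.5,44])
def torch(f=None,n='top'):
    im=snap(n,f); H,W=im['depth'].shape
    v,u=np.mgrid[0:H,0:W]; uv=np.c_[u.ravel(),v.ravel()]
    P=(rays(im,uv)*im['depth'].ravel()[:,None]-im['t'])@im['R']; g=im['pixels'].max(2).ravel()
    b=box(P); m=(g<70)&(P[:,2]>10)&(P[:,2]<42)&(b[:,0]>-220)&(b[:,0]<125)&(abs(b[:,1])<120)
    q=b[m]
    if len(q)<20: print('few',len(q)); return im
    r=cv2.minAreaRect(q.astype(np.float32)); print('torch box coords',m.sum(),np.round(r[0],1),np.round(r[1],1),r[2],'min/max',q.min(0).round(1),q.max(0).round(1))
    return im
E
python3 - <<'E'
from h import *
torch(); s=read_state(); print(s['eef_pos'],s['force'],box(s['eef_pos']))
E
```

```text
torch box coords 301 [-84.   -3.3] [176.5 179.6] 2.2611634731292725 min/max [-171.8  -89.9] [ 7.1 89.8]
[503.10799616 173.84485782 184.96217007] [-0.15434798 -0.78815852  0.4677922 ] [[-158.9666457   100.95578918]]
```

Request:
jog_arm(steps=[[-1,0,0.012,0,0,0,0],[-1,0,0.012,0,0,0,0],[-1,0,0.012,0,0,0,0],[-1,0,0.012,0,0,0,0],[-1,0,0,0,0,0,0]])

```text
clock: 4.95
eef_pos: [498.1, 150.7, 184.7]
tool_rot: [3.141, 0.001, -0.205]
force: [-0.5, 0.5, -0.2]
width: -0.0
gripper_force: 0.0
```

```bash
sed -i 's/b\[:,0\]<125/b[:,0]<XM/; s/^def torch/XM=-100\ndef torch/' h.py
python3 - <<'E'
from h import *
torch(); s=read_state(); print(s['eef_pos'],s['force'],box(s['eef_pos']))
E
```

```text
torch box coords 273 [-158.9   -5.6] [82.  29.7] 86.4200439453125 min/max [-175.8  -46.1] [-145.8   36.1]
[498.17713538 151.10083715 184.64594824] [-0.98208544  0.04443725 -0.19429343] [[-159.3970251   77.6873849]]
```

Request:
jog_arm(steps=[[-1,0,0.009,0,0,0,0],[-1,0,0.009,0,0,0,0],[-1,0,0,0,0,0,0],[-1,0,-0.03,0,0,0,0],[-1,0,-0.03,-0.08,0,0,0],[0,-0.1,0,-0.06,0,0,0],[0,-0.08,0.06,0,0,0,0],[0,-0.02,0.1,0,0,0,0],[0,0,0,0,0,0,0]])

```text
clock: 6.12
eef_pos: [386.7, 112.2, 255.0]
tool_rot: [3.14, 0.002, -0.207]
force: [-0.2, 0.6, -0.3]
width: 42.7
gripper_force: 0.0
```

Run:
```python
from h import *
torch('t3.png'); s=read_state(); print(s['eef_pos'],s['qpos'],box(s['eef_pos']),s['width'],s['tool_rot'])
```

```text
torch box coords 407 [-170.   -37.9] [183.3  52.6] 75.0935287475586 min/max [-218.9 -119.7] [-146.2   52.4]
[388.37281263 113.87119955 254.99405875] [-0.42256888  0.59022509  0.09721449  2.30759984 -0.2190565   0.25156009
 -1.90522425] [[-259.90644216   19.88693256]] 42.576450619591206 [-3.14144600e+00 -1.02027248e-04 -2.05066678e-01]
```

View pics/t3.png

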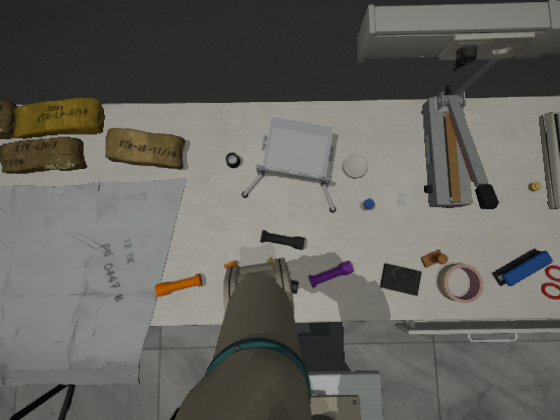

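Torch now spans (261,236) to (304,242) and the rest of the scene is unchanged. I'll measure it with the gripper masked out.

Run:
```python
from h import *
im=load('top'); g=im['pixels'].max(2); m=np.zeros(g.shape,bool); m[228:252,254:312]=g[228:252,254:312]<60
n,l,st,_=cv2.connectedComponentsWithStats(m.astype(np.uint8)); k=1+st[1:,4].argmax()
p=np.argwhere(l==k)[:,::-1]; q=box(atz(im,p,18)); print(st[k],cv2.minAreaRect(q.astype(np.float32)),q.min(0),q.max(0))
print(box(atz(im,[[273,263],[247,270]],5)))
```

```text
[261 231  44  19 401] ((-159.71591186523438, -1.3795967102050781), (108.1733627319336, 29.63463592529297), 88.78274536132812) [-175.61346757  -55.36943982] [-145.86534645   52.72777543]
[[-222.37705558   11.45345984]
 [-250.92982158   73.1545391 ]]
```

```bash
cat > k.py <<'E'
import numpy as np
from scipy.spatial.transform import Rotation as Ro
from scipy.optimize import least_squares
Rz=lambda a:Ro.from_euler('z',a).as_matrix(); Ry=lambda a:Ro.from_euler('y',a).as_matrix()
def fk(q,p):
    h,L1,L2,L3,c=p[:5]; ez=np.array([0,0,1.])
    R=Rz(-q[0])@Ry(q[1]); x=ez*h+R@ez*L1
    R=R@Rz(-q[2])@Ry(q[3]); x=x+R@ez*L2
    R=R@Rz(-q[4])@Ry(q[5]); x=x+R@ez*L3
    return x,R@Rz(-q[6]+c),R
E
python3 - <<'E'
from k import *
D=[([ 1.26019562,  0.62928056,  0.03849564,  1.51825727, -0.02699527,0.99631166, -0.02001596],[157.48,-630.37,403.87],[-3.13986,0,.244746]),
([-0.42256888,0.59022509,0.09721449,2.30759984,-0.2190565,0.25156009,-1.90522425],[388.3728,113.871,254.994],[-3.14144,-.0001,-.205066])]
def res(p):
    o=[]
    for q,x,r in D:
        X,R,_=fk(q,p); o+=list(X-x); o+=list(100*(R-Ro.from_euler('xyz',r).as_matrix()).ravel())
    return np.array(o)
for c in (0,1.57,3.14,-1.57):
    s=least_squares(res,[258,561,380,100,c]); print(s.x,s.cost,res(s.x).round(1)[[0,1,2,12,13,14]])
E
```

```text
[4.00451601e+03 5.44163709e+02 4.01623392e+02 3.81720338e+03
 1.57079616e+00] 760.4653733909922 [ 26.7   6.8   4.5 -12.5  23.7  -4.5]
[4.00451451e+03 5.44163709e+02 4.01623389e+02 3.81720188e+03
 1.57079616e+00] 760.4653733909928 [ 26.7   6.8   4.5 -12.5  23.7  -4.5]
[4.00451306e+03 5.44163712e+02 4.01623385e+02 3.81720044e+03
 1.57079616e+00] 760.4653733909902 [ 26.7   6.8   4.5 -12.5  23.7  -4.5]
[4.00466087e+03 5.44163637e+02 4.01623684e+02 3.81734796e+03
 1.57079616e+00] 760.4653733977956 [ 26.7   6.8   4.5 -12.5  23.7  -4.5]
```

Request:
jog_arm(steps=[[0,0.062,0.02,0,0,0,0],[0,0.062,0.02,0,0,0,0],[0,0,0,0.05,0,0,0],[0,0,0,0.05,0,0,0],[0,0,0,0.04,0,0,0],[0,0,0,0.01,0,0,0],[0,0,0,0,0,0,0]])

```text
clock: 7.05
eef_pos: [445.6, 84.0, 185.3]
tool_rot: [-3.14, 0.005, -0.202]
force: [0.5, -0.0, 0.2]
width: 42.8
gripper_force: 0.0
```

Run:
```python
from h import *
s=read_state(); print(s['eef_pos'],s['qpos'],box(s['eef_pos']),s['force'])
```

```text
[445.62148748  84.02518383 185.28758998] [-0.40683591  0.78694192  0.23771417  2.20695825 -0.8063634   0.23752493
 -1.21698428] [[-197.95960406    1.69944575]] [ 0.47533137 -0.00986927  0.17857794]
```

Request:
jog_arm(steps=[[0,0.016,0,0,0,0,0],[0,0.016,0,0,0,0,0],[0,0.016,0,0,0,0,0],[0,0.016,0,0,0,0,0],[0,0.016,0,0,0,0,0],[0,0.016,0,0,0,0,0],[0,0.016,0,0,0,0,0],[0,0.016,0,0,0,0,0],[0,0.016,0,0,0,0,0],[0,0.008,0,0,0,0,0]])

```text
clock: 8.3
eef_pos: [519.8, 66.8, 185.5]
tool_rot: [-3.141, 0.005, -0.204]
force: [-0.9, 0.6, 0.1]
width: 42.6
gripper_force: 0.6
```

Run:
```python
from h import *
im=torch(); s=read_state(); print(s['eef_pos'],s['qpos'],box(s['eef_pos']),s['force'])
c=im['pixels'][110:270,220:380]
cv2.imwrite('pics/t4c.png',cv2.cvtColor(cv2.resize(c,None,fx=3.75,fy=3.75,interpolation=cv2.INTER_CUBIC),cv2.COLOR_RGB2BGR))
```

```text
few 0
[520.12528911  66.70015308 185.56634951] [-0.41507065  0.84247178  0.36343206  2.02017397 -0.72803344  0.41327533
 -1.25637484] [[-121.51081193   -0.86089181]] [ 0.13606808 -0.18565956 -0.32104316]
```

View pics/t4c.png

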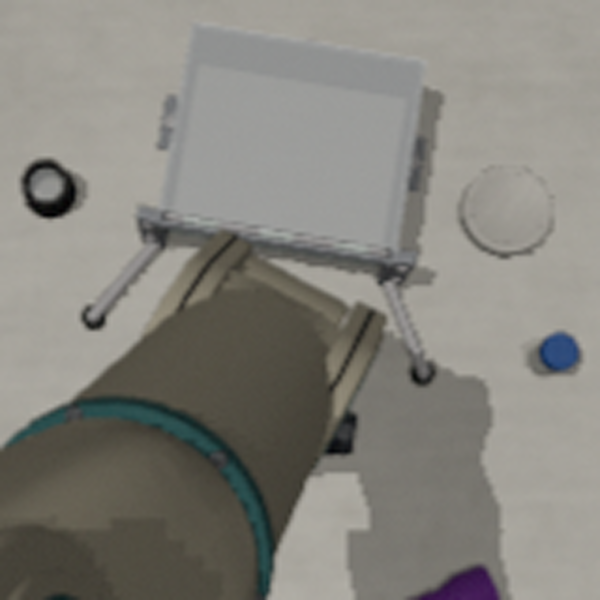

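Request:
jog_arm(steps=[[0,-0.04,0,0,0,0,0],[0,-0.04,0,-0.06,0,0,0],[0,0,0,-0.1,0,0,0],[0,0,0,-0.1,0,0,0],[0,0,0,-0.1,0,0,0],[0,0,0,-0.1,0,0,0],[0,0,0,0,0,0,0]])

```text
clock: 9.22
eef_pos: [482.4, 74.3, 419.2]
tool_rot: [-3.137, -0.002, -0.204]
force: [-0.5, -1.0, 0.1]
width: 42.8
gripper_force: 0.0
```

```bash
cat > st.py <<'E'
from h import *
import json
s=read_state(); r=[s['qpos'].tolist(),s['eef_pos'].tolist(),s['tool_rot'].tolist()]
open('log.jsonl','a').write(json.dumps(r)+'\n'); print(s['clock'],*[np.round(a,3) for a in r],box(s['eef_pos']).round(1),s['force'].round(1))
E
python3 st.py
python3 - <<'E'
from h import *
im=load('top'); im=snap('top'); XM=-60
import h; h.XM=-62; h.torch()
E
```

```text
9.225 [-0.723  0.466  0.744  1.954 -0.413  0.873 -1.536] [482.386  74.272 419.221] [-3.137e+00 -2.000e-03 -2.040e-01] [[-160.    -0.7]] [-0.5 -1.   0.1]
few 0
```

Request:
jog_arm(steps=[[0,0,0,0,0.07,0,0],[0,0,0,0,0.07,0,0],[0,0,0,0,0.07,0,0],[0,0,0,0,0,0,0]])

```text
clock: 9.82
eef_pos: [480.6, 73.1, 414.4]
tool_rot: [-2.723, 0.009, -0.208]
force: [1.3, 0.5, 0.4]
width: 42.7
gripper_force: 0.0
```

```bash
python3 st.py
```

```text
9.825 [-0.415  0.414  0.485  2.024 -0.835  0.869 -1.157] [480.626  73.071 414.363] [-2.723  0.009 -0.208] [[-161.5   -2.3]] [1.3 0.5 0.4]
```

Request:
jog_arm(steps=[[0,0,0,0,-0.07,0.0,0],[0,0,0,0,-0.07,0,0],[0,0,0,0,-0.07,0.0,0],[0,0,0,0,0,-0.07,0],[0,0,0,0,0,-0.07,0],[0,0,0,0,0,-0.07,0],[0,0,0,0,0,0,0]])

```text
clock: 10.7
eef_pos: [481.8, 74.9, 414.3]
tool_rot: [3.137, 0.425, -0.205]
force: [0.6, 0.2, 0.7]
width: 42.7
gripper_force: 0.0
```

```bash
python3 st.py
```

```text
10.7 [-0.572  0.576  0.644  1.801 -0.398  1.332 -1.524] [481.768  74.928 414.349] [ 3.137  0.425 -0.205] [[-160.7   -0.2]] [0.6 0.2 0.7]
```

```bash
cat >> k.py <<'E'
import json,os
def fk(q,p):
    # p: c, base(3), then offset vectors after q2/q3 (3), q4/5 (3), q6/7 (3), plus elbow offset
    c=np.pi/2; R=Rz(-q[0]); x=R@np.array([p[0],p[1],p[2]]); R=R@Ry(q[1])@Rz(-q[2]); x=x+R@np.array([p[3],p[4],p[5]])
    R=R@Ry(q[3])@Rz(-q[4]); x=x+R@np.array([p[6],p[7],p[8]])
    R=R@Ry(q[5])@Rz(-q[6]+c); Rt=R; x=x+R@Rz(q[6]-c)@np.array([p[9],p[10],p[11]])
    return x,Rt
def data():
    D=[([ 1.26019562,  0.62928056,  0.03849564,  1.51825727, -0.02699527,0.99631166, -0.02001596],[157.48,-630.37,403.87],[-3.13986,0,.244746]),
([-0.42256888,0.59022509,0.09721449,2.30759984,-0.2190565,0.25156009,-1.90522425],[388.3728,113.871,254.994],[-3.14144,-.0001,-.205066]),
([-0.40683591,0.78694192,0.23771417,2.20695825,-0.8063634,0.23752493,-1.21698428],[445.62148748,84.02518383,185.28758998],[-3.14,.005,-.202]),
([-0.41507065,0.84247178,0.36343206,2.02017397,-0.72803344,0.41327533,-1.25637484],[520.12528911,66.70015308,185.56634951],[-3.141,.005,-.204])]
    return D+[json.loads(l) for l in open('log.jsonl')]
def fit():
    D=data()
    def res(p): return np.r_[np.concatenate([fk(q,p)[0]-x for q,x,_ in D]),(p-p0)*.003]
    p0=np.array([0,0,300,0,0,540,0,0,400,0,0,120.]); s=least_squares(res,p0); return s.x,res(s.x)[:-12]
if __name__=='__main__':
    p,r=fit(); print(p.round(1),r.round(1).reshape(-1,3))
    for q,x,rr in data(): print(Ro.from_matrix(fk(q,p)[1].T@Ro.from_euler('xyz',rr).as_matrix()).magnitude().round(4))
E
python3 k.py
```

```text
[ 0.000e+00 -1.150e+01  3.362e+02 -0.000e+00 -1.620e+01  5.591e+02
  0.000e+00 -2.000e-01  3.821e+02  0.000e+00 -2.000e-01  1.765e+02] [[ 0.  0. -0.]
 [ 0. -0.  0.]
 [-0. -0.  0.]
 [ 0.  0.  0.]
 [-0.  0.  0.]
 [-0. -0. -0.]
 [ 0.  0.  0.]]Traceback (most recent call last):
  File "k.py", line 30, in <module>
    for q,x,rr in data(): print(Ro.from_matrix(fk(q,p)[1].T@Ro.from_euler('xyz',rr).as_matrix()).magnitude().round(4))
                                ^^^^^^^^^^^^^^^^^^^^^^^^^^^^^^^^^^^^^^^^^^^^^^^^^^^^^^^^^^^^^^^^^^^^^^^^^^^^^^^^^^
AttributeError: 'float' object has no attribute 'round'
```

```bash
cat > ik.py <<'E'
from k import *
from h import e1,e2,O
P,_=fit()
LO=np.array([-3.06,-.37,-1.25,.18,-1.1,.23,-2.94])+.02; HI=np.array([3.06,2.12,1.32,2.47,4.24,1.98,2.94])-.02
def pose(bx,by,z,tilt,flip,L=168.):
    """tip at box (bx,by,z); tool z = forward cos(tilt) / down sin(tilt)"""
    f=np.r_[e1,0]; u=np.array([0,0,1.]); zt=np.cos(tilt)*f-np.sin(tilt)*u
    yt=-np.r_[e2,0]*(1 if not flip else -1); R=np.c_[np.cross(yt,zt),yt,zt]
    return np.r_[O+bx*e1+by*e2,z]-L*zt,R
def solve(x,R,q0,reg=1e-3,qr=None):
    qr=q0 if qr is None else qr
    def res(q):
        X,Q=fk(q,P); return np.r_[(X-x)/100,Ro.from_matrix(Q.T@R).as_rotvec(),reg*(q-qr)]
    s=least_squares(res,np.clip(q0,LO+1e-6,HI-1e-6),bounds=(LO,HI)); r=res(s.x)[:6]
    return s.x,np.abs(r).max()
E
python3 - <<'E'
from ik import *
rng=np.random.default_rng(0)
for tilt in (.7,.785,.9):
  for flip in (0,1):
    for bx in (-130,30):
      S=[]
      for _ in range(40):
        q,e=solve(*pose(bx,0,13,tilt,flip),rng.uniform(LO,HI),1e-4)
        if e<2e-3: S.append(q.round(2))
      print(tilt,flip,bx,len(S)); 
      S=np.array(S); 
      if len(S): print(S[np.argsort(S[:,4])][::max(1,len(S)//5)])
E
```

```text
0.7 0 -130 0
0.7 0 30 24
[[ 0.29  1.27 -0.86  2.25  2.5   1.43  2.26]
 [ 0.17  1.17 -0.66  2.25  2.52  1.31  2.07]
 [-0.06  1.08 -0.31  2.26  2.6   1.15  1.77]
 [-0.44  1.08  0.24  2.27  2.84  0.97  1.23]
 [-0.66  1.18  0.57  2.27  3.06  0.93  0.84]
 [-0.87  1.39  0.94  2.28  3.35  0.98  0.32]]
0.7 1 -130 0
0.7 1 30 28
[[ 0.38  1.37 -1.02  2.25  2.5   1.54 -0.72]
 [ 0.24  1.22 -0.78  2.25  2.51  1.38 -0.96]
 [ 0.47  1.53 -1.23  2.24  2.53  1.68 -0.49]
 [-0.01  1.09 -0.38  2.26  2.58  1.18 -1.31]
 [-0.11  1.07 -0.24  2.26  2.63  1.12 -1.44]
 [-0.43  1.08  0.22  2.27  2.83  0.97 -1.89]]
0.785 0 -130 0
0.785 0 30 20
[[ 0.39  1.31 -1.03  2.21  2.4   1.41  2.46]
 [-0.05  1.02 -0.3   2.22  2.57  0.98  1.81]
 [-0.24  1.   -0.03  2.23  2.7   0.88  1.55]
 [-0.78  1.25  0.83  2.24  3.4   0.84  0.45]
 [-0.88  1.4   1.05  2.24  3.57  0.95  0.14]]
0.785 1 -130 0
0.785 1 30 27
[[ 0.36  1.27 -0.97  2.21  2.4   1.37 -0.73]
 [ 0.48  1.46 -1.23  2.21  2.41  1.57 -0.49]
 [ 0.21  1.13 -0.7   2.21  2.44  1.18 -0.98]
 [-0.03  1.02 -0.33  2.22  2.56  0.99 -1.3 ]
 [-0.31  1.01  0.08  2.23  2.77  0.84 -1.71]
 [-0.54  1.07  0.42  2.24  3.03  0.79 -2.11]]
0.9 0 -130 0
0.9 0 30 13
[[ 0.35  1.16 -0.91  2.15  2.26  1.14  2.45]
 [ 0.2   1.04 -0.65  2.15  2.32  0.95  2.24]
 [ 0.05  0.98 -0.42  2.16  2.41  0.82  2.04]
 [-0.01  0.96 -0.32  2.16  2.46  0.77  1.95]
 [-0.42  0.97  0.28  2.17  2.99  0.58  1.2 ]
 [-0.56  1.03  0.5   2.18  3.25  0.59  0.85]
 [-0.78  1.21  0.89  2.18  3.68  0.74  0.25]]
0.9 1 -130 0
0.9 1 30 30
[[ 0.42  1.25 -1.06  2.15  2.24  1.26 -0.58]
 [ 0.11  1.   -0.5   2.16  2.38  0.86 -1.03]
 [-0.21  0.94 -0.03  2.17  2.67  0.65 -1.51]
 [-0.64  1.08  0.63  2.18  3.41  0.62 -2.5 ]
 [-0.92  1.51  1.28  2.18  3.91  1.06  2.92]]
```

Run:
```python
from ik import *
q0=np.array([-.11,1.02,-.2,2.22,2.65,.95,-1.4])
for tilt in (.7,.785,.9):
  q=q0
  for bx in range(30,-140,-10):
    q,e=solve(*pose(bx,0,13,tilt,1),q,1e-3)
    if e>3e-3: break
    last=(bx,q.round(2))
  print(tilt,last)
```

```text
0.7 (-60, array([ 0.27,  1.43, -1.03,  2.45,  2.47,  1.81, -0.91]))
0.785 (-70, array([-0.  ,  1.12, -0.55,  2.45,  2.46,  1.35, -1.32]))
0.9 (-90, array([-0.19,  0.98, -0.26,  2.45,  2.54,  1.02, -1.52]))
```

Request:
jog_arm(steps=[[0,0,0,0,0,0.07,0],[0,0,0,0,0,0.07,0],[0,0,0,0,0,0.07,0],[0,0,0,0.1,0,0,0],[0,0,0,0.1,0,0,0],[0,0,0,0.1,0,0,0],[0,0,0,0.1,0,0,0],[0,0,0,0.06,0,0,0],[0,0,0,0,0,0,0]])

```text
clock: 11.82
eef_pos: [479.0, 75.0, 184.4]
tool_rot: [3.139, 0.007, -0.204]
force: [0.1, -0.3, 0.3]
width: 42.9
gripper_force: 0.0
```

```bash
python3 st.py
```

```text
11.825 [-0.415  0.813  0.306  2.124 -0.765  0.322 -1.236] [478.971  74.957 184.391] [ 3.139  0.007 -0.204] [[-163.5   -0.7]] [ 0.1 -0.3  0.3]
```

Request:
jog_arm(steps=[[0,0.04,0,0,0,0,0],[0,0.022,0,0,0,0,0],[0,0.016,0,0,0,0,0],[0,0.016,0,0,0,0,0],[0,0.016,0,0,0,0,0],[0,0.016,0,0,0,0,0],[0,0.016,0,0,0,0,0],[0,0.016,0,0,0,0,0],[0,0.016,0,0,0,0,0],[0,0.016,0,0,0,0,0]])

```text
clock: 13.08
eef_pos: [573.5, 55.7, 185.2]
tool_rot: [-3.141, 0.005, -0.204]
force: [-1.0, -0.0, 0.4]
width: 42.7
gripper_force: 0.6
```

Request:
jog_arm(steps=[[0,0.016,0,0,0,0,0],[0,0.016,0,0,0,0,0],[0,0.01,0,0,0,0,0],[0,0,0,0,0,0,0]])

```text
clock: 13.58
eef_pos: [594.1, 51.3, 185.2]
tool_rot: [-3.141, 0.004, -0.204]
force: [-0.5, 0.5, -0.0]
width: 42.9
gripper_force: 0.0
```

```bash
python3 st.py
```

```text
13.575 [-0.396  0.91   0.434  1.821 -0.67   0.567 -1.303] [594.119  51.338 185.16 ] [-3.141  0.004 -0.204] [[-45.9  -1.6]] [-0.5  0.5 -0. ]
```

Request:
jog_arm(steps=[[0,-0.04,0,0,0,0,0],[0,-0.04,0,-0.06,0,0,0],[0,0,0,-0.1,0,0,0],[0,0,0,-0.1,0,0,0],[0,0,0,-0.1,0,0,0],[0,0,0,-0.1,0,0,0],[0,0,0,0,0,0,0]])

```text
clock: 14.45
eef_pos: [556.7, 58.7, 419.3]
tool_rot: [-3.138, -0.003, -0.204]
force: [-0.4, 0.0, -0.6]
width: 42.7
gripper_force: 0.0
```

```bash
python3 st.py
cat > plan.py <<'E'
from ik import *
def rows(poses,x,R,dec=4):
    out=[]
    for X,Q in poses:
        d=R.T@(X-x)/500; w=Ro.from_matrix(R.T@Q).as_rotvec()/2
        r=np.r_[d,w].round(dec); out.append(r)
        x=x+R@(r[:3]*500); R=R@Ro.from_rotvec(r[3:]*2).as_matrix()
    return out
E
python3 - <<'E'
from plan import *
import json
from h import *
snap('scene','s2.png'); 
q,x,r=json.loads(open('log.jsonl').readlines()[-1]); q=np.array(q)
g,e=solve(*pose(-75,0,110,.785,1),np.array([-.2,.9,-.1,2.2,2.7,1.0,-1.5])); print(g.round(2),e)
N=24
ps=[fk(q+(g-q)*(k/N),P) for k in range(1,N+1)]
for X,Q in ps[::3]: print(X.round(),Q[:,2].round(2),'tip',(X+173*Q[:,2]).round(), box(X+173*Q[:,2]).round())
rr=rows(ps,np.array(x),Ro.from_euler('xyz',r).as_matrix(),3)
for a in rr: print(a.tolist(), (np.linalg.norm(a[:3])*500).round(), (np.linalg.norm(a[3:])*2).round(3))
E
```

```text
14.45 [-0.595  0.565  0.694  1.77  -0.435  0.961 -1.499] [556.696  58.675 419.251] [-3.138e+00 -3.000e-03 -2.040e-01] [[-84.1  -1.6]] [-0.4  0.  -0.6]
[ 0.33  1.14 -1.23  2.45  2.09  1.57 -0.83] 0.03568353205277155
[538.  56. 390.] [-0.11 -0.05 -0.99] tip [519.  47. 219.] [[-119.  -21.]]
[482.  40. 324.] [-0.39 -0.25 -0.89] tip [415.  -3. 170.] [[-211.  -90.]]
[438.  18. 281.] [-0.51 -0.46 -0.72] tip [349. -61. 156.] [[-264. -160.]]
[414.  -1. 252.] [-0.47 -0.66 -0.59] tip [ 332. -115.  150.] [[-271. -215.]]
[408. -11. 227.] [-0.29 -0.78 -0.55] tip [ 357. -146.  132.] [[-240. -241.]]
[415.  -5. 205.] [-0.03 -0.79 -0.61] tip [ 410. -141.   99.] [[-190. -226.]]
[429.  21. 193.] [ 0.25 -0.65 -0.72] tip [472. -91.  68.] [[-138. -165.]]
[444.  58. 204.] [ 0.51 -0.38 -0.77] tip [532.  -7.  70.] [[-95. -71.]]
[-0.036, 0.014, 0.058, -0.036, -0.053, -0.055] 35.0 0.169
[-0.031, 0.008, 0.055, -0.033, -0.052, -0.056] 32.0 0.166
[-0.027, 0.005, 0.053, -0.03, -0.052, -0.059] 30.0 0.168
[-0.022, 0.001, 0.048, -0.028, -0.049, -0.061] 26.0 0.166
[-0.018, -0.001, 0.045, -0.025, -0.048, -0.064] 24.0 0.
[... 383 characters left out ...]
21, -0.066] 9.0 0.153
[0.01, 0.005, 0.012, -0.035, -0.017, -0.065] 8.0 0.152
[0.011, 0.009, 0.008, -0.039, -0.014, -0.062] 8.0 0.149
[0.012, 0.012, 0.004, -0.043, -0.012, -0.057] 9.0 0.145
[0.01, 0.014, 0.0, -0.048, -0.011, -0.053] 9.0 0.145
[0.009, 0.017, -0.003, -0.051, -0.01, -0.047] 10.0 0.14
[0.007, 0.019, -0.007, -0.055, -0.011, -0.042] 11.0 0.14
[0.004, 0.02, -0.01, -0.058, -0.012, -0.035] 11.0 0.138
[-0.0, 0.022, -0.013, -0.06, -0.014, -0.028] 13.0 0.135
[-0.005, 0.023, -0.017, -0.062, -0.017, -0.022] 15.0 0.136
[-0.009, 0.022, -0.019, -0.062, -0.021, -0.015] 15.0 0.134
[-0.015, 0.022, -0.022, -0.063, -0.025, -0.008] 17.0 0.136
[-0.02, 0.022, -0.024, -0.061, -0.03, -0.001] 19.0 0.136
```

View pics/s2.png

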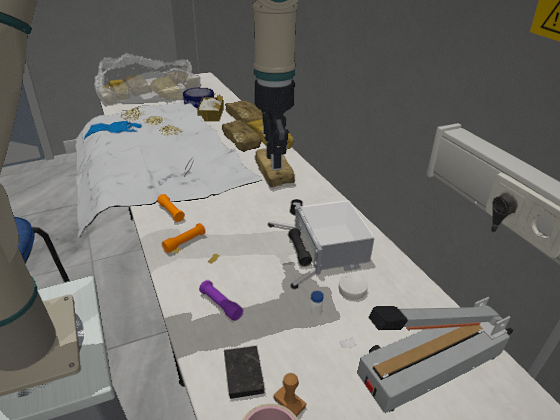

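Torch lies square in front of the mouth (about (300,245) in the scene view), and the bystanders are untouched. Next is the wrist-flip path with a smaller excursion.

```bash
cat > p2.py <<'E'
from plan import *
from h import box
q,x,r=json.loads(open('log.jsonl').readlines()[-1]); q=np.array(q)
for t,z,bx in ((.95,60,-62),(1.1,60,-62),(1.1,100,-62),(.785,13,-62),(.85,13,-66)):
    g,e=solve(*pose(bx,0,z,t,1),np.array([-.2,.9,-.1,2.2,2.7,1.0,-1.5]),1e-3); print(t,z,bx,g.round(2),round(e,4))
g,e=solve(*pose(-62,0,100,1.1,1),np.array([-.3,.8,.1,2.3,2.7,.8,-1.6]),1e-3)
M=(q+g)/2; M[1]=.55; M[3]=2.2; M[5]=.3
ks=[q,M,g]; N=12
from scipy.interpolate import CubicSpline,PchipInterpolator
f=PchipInterpolator([0,.5,1],ks); n=26
ps=[fk(f(k/n),P) for k in range(1,n+1)]
for X,Q in ps[1::3]: print(X.round(),Q[:,2].round(2),'tip',box(X+173*Q[:,2]).round(),(X+173*Q[:,2])[2].round())
rr=rows(ps,np.array(x),Ro.from_euler('xyz',r).as_matrix(),3)
for a in rr: print('[0, '+', '.join('%g'%v for v in a)+'],', (np.linalg.norm(a[:3])*500).round(), (np.linalg.norm(a[3:])*2).round(3))
np.save('f.npy',[f(k/n) for k in range(n+1)])
E
python3 p2.py
```

```text
0.95 60 -62 [-0.24  0.81 -0.11  2.36  2.56  0.68 -1.48] 0.0
1.1 60 -62 [-0.27  0.75  0.01  2.26  2.54  0.35 -1.42] 0.0
1.1 100 -62 [-0.31  0.66  0.06  2.24  2.42  0.25 -1.29] 0.0
0.785 13 -62 [-0.26  1.05 -0.16  2.44  2.62  1.15 -1.63] 0.0
0.85 13 -66 [-0.24  1.   -0.16  2.42  2.61  1.02 -1.6 ] 0.0
[536.  24. 393.] [ 0.01 -0.17 -0.99] tip [[-90. -68.]] 222.0
[511. -12. 364.] [ 0.07 -0.34 -0.94] tip [[ -91. -135.]] 202.0
[495. -24. 342.] [ 0.17 -0.41 -0.9 ] tip [[ -87. -159.]] 187.0
[486. -21. 326.] [ 0.25 -0.41 -0.88] tip [[ -82. -154.]] 174.0
[489. -12. 318.] [ 0.32 -0.38 -0.87] tip [[ -70. -138.]] 168.0
[495.   3. 308.] [ 0.38 -0.34 -0.86] tip [[ -58. -114.]] 159.0
[500.  22. 292.] [ 0.42 -0.28 -0.86] tip [[-51. -82.]] 142.0
[503.  45. 271.] [ 0.44 -0.19 -0.88] tip [[-52. -43.]] 120.0
[504.  71. 250.] [ 0.45 -0.09 -0.89] tip [[-60.   0.]] 96.0
[0, -0.014, 0.041, 0.028, -0.044, 0.008, -0.035], 26.0 0.114
[0, -0.016, 0.033, 0.028, -0.041, 0.008, -0.04], 23.0 0.116
[0, -0.017, 0.026, 0.026, -0.036, 0.007, -0.046], 20.0 0.118
[0, -0.018, 0.017, 0.024, -0.031, 0.008, -0.05], 17.0 0.119

[... 601 characters left out ...]
01, 0.001, 0.003, -0.011, 0.006, -0.061], 5.0 0.125
[0, 0.012, 0.002, 0.004, -0.01, 0.006, -0.061], 6.0 0.124
[0, 0.013, 0.002, 0.005, -0.01, 0.007, -0.062], 7.0 0.126
[0, 0.014, 0.004, 0.006, -0.011, 0.007, -0.062], 8.0 0.127
[0, 0.015, 0.005, 0.007, -0.011, 0.007, -0.061], 9.0 0.125
[0, 0.015, 0.006, 0.007, -0.011, 0.008, -0.062], 9.0 0.127
[0, 0.016, 0.009, 0.008, -0.012, 0.008, -0.061], 10.0 0.125
[0, 0.016, 0.01, 0.009, -0.013, 0.007, -0.061], 10.0 0.126
[0, 0.015, 0.011, 0.009, -0.013, 0.008, -0.061], 10.0 0.126
[0, 0.015, 0.014, 0.01, -0.015, 0.008, -0.061], 11.0 0.127
[0, 0.013, 0.015, 0.01, -0.016, 0.007, -0.06], 11.0 0.125
[0, 0.012, 0.017, 0.011, -0.017, 0.006, -0.059], 12.0 0.123
```

```bash
sed -i 's/^g,e=solve.*/g,e=solve(*pose(-62,0,60,.95,1),np.array([-.3,.8,.1,2.3,2.7,.8,-1.6]),1e-3)/; s/M\[5\]=.3/M[5]=.55/; s/M\[1\]=.55/M[1]=.45/' p2.py; python3 p2.py
```

```text
0.95 60 -62 [-0.24  0.81 -0.11  2.36  2.56  0.68 -1.48] 0.0
1.1 60 -62 [-0.27  0.75  0.01  2.26  2.54  0.35 -1.42] 0.0
1.1 100 -62 [-0.31  0.66  0.06  2.24  2.42  0.25 -1.29] 0.0
0.785 13 -62 [-0.26  1.05 -0.16  2.44  2.62  1.15 -1.63] 0.0
0.85 13 -66 [-0.24  1.   -0.16  2.42  2.61  1.02 -1.6 ] 0.0
[529.  24. 413.] [ 0.   -0.15 -0.99] tip [[-99. -67.]] 242.0
[499. -14. 403.] [ 0.05 -0.35 -0.94] tip [[-107. -142.]] 241.0
[481. -35. 392.] [ 0.13 -0.48 -0.87] tip [[-102. -185.]] 241.0
[473. -42. 382.] [ 0.23 -0.54 -0.81] tip [[ -90. -200.]] 242.0
[474. -39. 376.] [ 0.34 -0.56 -0.75] tip [[ -69. -198.]] 246.0
[481. -26. 355.] [ 0.45 -0.54 -0.71] tip [[ -47. -175.]] 232.0
[488.  -1. 316.] [ 0.54 -0.45 -0.71] tip [[ -33. -133.]] 192.0
[490.  32. 261.] [ 0.58 -0.31 -0.75] tip [[-36. -73.]] 130.0
[483.  75. 197.] [ 0.57 -0.11 -0.81] tip [[-59.   0.]] 56.0
[0, -0.021, 0.042, 0.006, -0.04, 0.006, -0.032], 24.0 0.103
[0, -0.022, 0.036, 0.009, -0.038, 0.006, -0.037], 22.0 0.107
[0, -0.021, 0.029, 0.011, -0.036, 0.005, -0.041], 19.0 0.11
[0, -0.021, 0.023, 0.012, -0.034, 0.005, -0.044], 17.0 0.11
[... 613 characters left out ...]
, -0.002, 0.005, -0.021, 0.003, -0.06], 6.0 0.127
[0, 0.015, -0.002, 0.007, -0.02, 0.004, -0.062], 8.0 0.131
[0, 0.021, -0.002, 0.008, -0.019, 0.005, -0.062], 11.0 0.13
[0, 0.024, -0, 0.011, -0.018, 0.007, -0.063], 13.0 0.132
[0, 0.029, 0.001, 0.013, -0.019, 0.009, -0.064], 16.0 0.135
[0, 0.033, 0.004, 0.014, -0.018, 0.011, -0.063], 18.0 0.133
[0, 0.035, 0.007, 0.016, -0.02, 0.013, -0.063], 20.0 0.135
[0, 0.038, 0.01, 0.018, -0.021, 0.014, -0.062], 22.0 0.134
[0, 0.039, 0.014, 0.02, -0.024, 0.016, -0.06], 23.0 0.133
[0, 0.041, 0.019, 0.022, -0.026, 0.018, -0.058], 25.0 0.132
[0, 0.04, 0.022, 0.023, -0.029, 0.017, -0.055], 26.0 0.129
[0, 0.039, 0.026, 0.025, -0.034, 0.018, -0.053], 27.0 0.131
```

Good: the tip stays above 130 mm until the end. I'll run the first half and check the joints.

Request:
jog_arm(steps=[[0,-0.021,0.042,0.006,-0.04,0.006,-0.032],[0,-0.022,0.036,0.009,-0.038,0.006,-0.037],[0,-0.021,0.029,0.011,-0.036,0.005,-0.041],[0,-0.021,0.023,0.012,-0.034,0.005,-0.044],[0,-0.019,0.017,0.012,-0.032,0.005,-0.048],[0,-0.017,0.011,0.012,-0.029,0.005,-0.051],[0,-0.014,0.005,0.012,-0.027,0.004,-0.053],[0,-0.012,0.002,0.01,-0.025,0.005,-0.055],[0,-0.009,-0.002,0.008,-0.023,0.005,-0.057],[0,-0.006,-0.003,0.007,-0.022,0.004,-0.058]])

```text
clock: 15.75
eef_pos: [472.6, -40.2, 380.8]
tool_rot: [2.598, 0.244, 0.717]
force: [-0.9, 0.4, 1.1]
width: 42.3
gripper_force: 0.0
```

```bash
python3 st.py; python3 -c "
import numpy as np;f=np.load('f.npy');print(f[9:11].round(2))"
```

```text
15.75 [-0.771  0.574  0.879  2.145  0.312  0.426 -1.081] [472.607 -40.226 380.757] [2.598 0.244 0.717] [[-147.4 -115. ]] [-0.9  0.4  1.1]
[[-0.5   0.45  0.46  2.1   0.64  0.6  -1.54]
 [-0.49  0.45  0.44  2.13  0.76  0.58 -1.55]]
```

Request:
jog_arm(steps=[[0,-0.002,-0.005,0.006,-0.021,0.005,-0.058],[0,0,-0.003,0.003,-0.021,0.004,-0.059],[0,0.002,-0.002,0.003,-0.022,0.003,-0.058],[0,0.006,-0.001,0.002,-0.022,0.002,-0.058],[0,0.011,-0.002,0.005,-0.021,0.003,-0.06],[0,0.015,-0.002,0.007,-0.02,0.004,-0.062]])

```text
clock: 16.5
eef_pos: [475.4, -32.4, 360.7]
tool_rot: [2.616, 0.571, 1.373]
force: [1.4, -0.7, 0.9]
width: 42.4
gripper_force: 0.0
```

```bash
python3 st.py
```

```text
16.5 [-0.776  0.599  0.814  2.264  1.354  0.238 -1.485] [475.356 -32.439 360.75 ] [2.616 0.571 1.373] [[-146.2 -106.8]] [ 1.4 -0.7  0.9]
```

Request:
jog_arm(steps=[[0,0.021,-0.002,0.008,-0.019,0.005,-0.062],[0,0.024,0,0.011,-0.018,0.007,-0.063],[0,0.029,0.001,0.013,-0.019,0.009,-0.064],[0,0.033,0.004,0.014,-0.018,0.011,-0.063],[0,0.035,0.007,0.016,-0.02,0.013,-0.063]])

```text
clock: 17.12
eef_pos: [487.2, 8.9, 295.5]
tool_rot: [2.92, 0.726, 2.159]
force: [-0.5, -0.5, -0.7]
width: 42.8
gripper_force: 0.0
```

```bash
python3 st.py
```

```text
17.125 [-0.582  0.652  0.45   2.332  2.261  0.417 -1.835] [487.156   8.88  295.489] [2.92  0.726 2.159] [[-142.7  -64. ]] [-0.5 -0.5 -0.7]
```

Request:
jog_arm(steps=[[0,0.038,0.01,0.018,-0.021,0.014,-0.062],[0,0.039,0.014,0.02,-0.024,0.016,-0.06],[0,0.041,0.019,0.022,-0.026,0.018,-0.058],[0,0.04,0.022,0.023,-0.029,0.017,-0.055],[0,0.039,0.026,0.025,-0.034,0.018,-0.053],[0,0,0,0,0,0,0]])

```text
clock: 17.88
eef_pos: [482.1, 75.5, 193.8]
tool_rot: [3.132, 0.611, 2.913]
force: [-0.2, -0.7, 0.3]
width: 43.0
gripper_force: 0.0
```

```bash
python3 st.py
cat > p3.py <<'E'
# measure fingertips, then rows to (bx,by,z,tilt)
from plan import *
from h import *
import sys
s=read_state(); x=s['eef_pos']; R=Ro.from_euler('xyz',s['tool_rot']).as_matrix()
a=[float(v) for v in sys.argv[1:5]]; n=int(sys.argv[5])
X,Q=pose(a[0],a[1],a[2],a[3],1)
tip=x+168*R[:,2]; print('tip',box(tip),tip[2],'tilt',np.arcsin(-R[2,2]))
w=Ro.from_matrix(R.T@Q).as_rotvec(); T=X+168*Q[:,2]
ps=[]
for k in range(1,n+1):
    Rk=R@Ro.from_rotvec(w*k/n).as_matrix(); ps.append((tip+(T-tip)*k/n-168*Rk[:,2],Rk))
for r in rows(ps,x,R,4): print('[0, '+', '.join('%g'%v for v in r)+'],')
E
python3 p3.py -62 0 14 .785 4
python3 - <<'E'
from h import *
im=snap('scene'); c=im['pixels'][140:320,200:420]
cv2.imwrite('pics/s3c.png',cv2.cvtColor(cv2.resize(c,None,fx=3.3,fy=3.3,interpolation=cv2.INTER_CUBIC),cv2.COLOR_RGB2BGR))
E
```

```text
17.875 [-0.412  0.823  0.14   2.363  2.772  0.602 -1.775] [482.149  75.456 193.77 ] [3.132 0.611 2.913] [[-160.5    0.4]] [-0.2 -0.7  0.3]
tip [[-64.10289501  -1.30034176]] 56.162425848716964 tilt 0.9598267607676664
[0, 0.0259, -0.0006, 0.0182, -0.0015, -0.0218, -0.0033],
[0, 0.0267, -0.0005, 0.0177, -0.0016, -0.0219, -0.0034],
[0, 0.0274, -0.0005, 0.0171, -0.0015, -0.0218, -0.0033],
[0, 0.0282, -0.0005, 0.0166, -0.0016, -0.0219, -0.0034],
```

View pics/s3c.png

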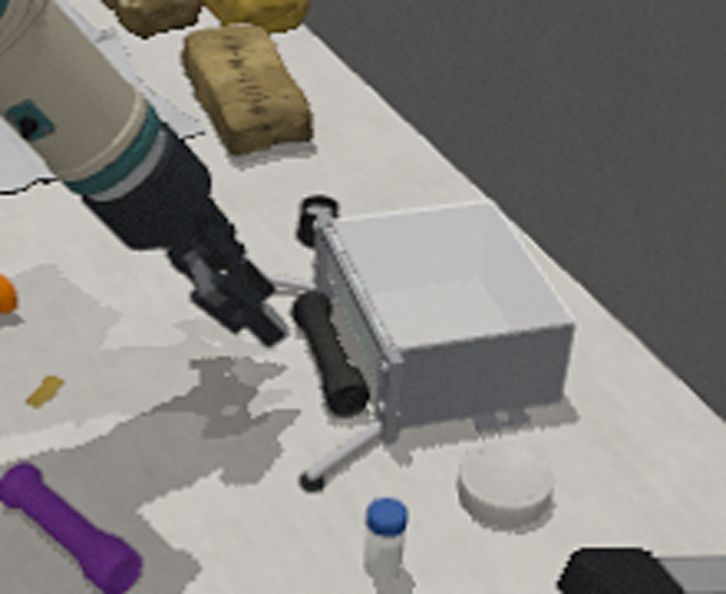

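The tilted fingers hang behind the torch, which lies at the mouth around crop (330,355), square to the flap. Now down to pushing height.

Request:
jog_arm(steps=[[0,0.0259,-0.0006,0.0182,-0.0015,-0.0218,-0.0033],[0,0.0267,-0.0005,0.0177,-0.0016,-0.0219,-0.0034],[0,0.0274,-0.0005,0.0171,-0.0015,-0.0218,-0.0033],[0,0.0282,-0.0005,0.0166,-0.0016,-0.0219,-0.0034],[0,0,0,0,0,0,0]])

```text
clock: 18.55
eef_pos: [463.3, 78.7, 134.0]
tool_rot: [-3.14, 0.79, 2.947]
force: [-0.3, -0.1, 0.3]
width: 42.6
gripper_force: 0.0
```

```bash
python3 st.py; python3 p3.py 28 0 14 .785 10
python3 - <<'E'
from h import *
# lowest fingertip points via scene depth
im=snap('scene'); v,u=np.mgrid[180:300,230:330]; uv=np.c_[u.ravel(),v.ravel()]
P=atdepth(im,uv); g=im['pixels'][v,u].max(2).ravel(); b=box(P)
m=(g<80)&(b[:,0]>-110)&(b[:,0]<-45)&(abs(b[:,1])<40)&(P[:,2]>3)&(P[:,2]<60)
q=np.c_[b[m],P[m,2]]; print(m.sum()); print(q[q[:,0].argsort()[-6:]].round(1)); print(q[q[:,2].argsort()[:6]].round(1))
E
```

```text
18.55 [-0.443  1.05   0.103  2.444  2.754  1.06  -1.871] [463.299  78.68  133.981] [-3.14   0.79   2.947] [[-1.796e+02 -1.000e-01]] [-0.3 -0.1  0.3]
tip [[-60.25267529  -0.32874757]] 15.724396001791007 tilt 0.7808871067047349
[0, -0.0123, 0, 0.0128, -0.0001, 0.0002, 0],
[0, -0.0123, 0.0001, 0.0128, -0, 0.0002, 0],
[0, -0.0124, -0, 0.0127, -0.0001, 0.0002, 0.0001],
[0, -0.0123, 0, 0.0128, -0, 0.0002, -0],
[0, -0.0123, 0.0001, 0.0127, -0.0001, 0.0002, 0],
[0, -0.0124, -0, 0.0128, -0.0001, 0.0002, 0],
[0, -0.0123, 0, 0.0128, -0, 0.0002, 0.0001],
[0, -0.0124, 0, 0.0127, -0.0001, 0.0002, -0],
[0, -0.0123, 0.0001, 0.0127, -0.0001, 0.0003, 0],
[0, -0.0124, -0, 0.0128, -0, 0.0002, 0],
189
[[-56.8  23.6  28.5]
 [-56.6  23.2  16.4]
 [-56.5  24.1  22. ]
 [-54.5  22.3  26.1]
 [-54.5  22.2  20. ]
 [-54.3  22.9  22.5]]
[[-63.9  24.   10.8]
 [-61.9 -28.1  12.7]
 [-61.5  23.8  13.7]
 [-62.4  20.   13.7]
 [-66.7  22.9  15.3]
 [-64.4  22.2  15.5]]
```

Request:
jog_arm(steps=[[0,0.0057,0,0.0057,0,0,0],[0,-0.0123,0,0.0128,0,0.0002,0],[0,-0.0123,0,0.0128,0,0.0002,0],[0,-0.0123,0,0.0127,0,0.0002,0],[0,-0.0123,0,0.0128,0,0.0002,0],[0,-0.0123,0,0.0127,0,0.0002,0],[0,-0.0123,0,0.0127,0,0.0002,0],[0,0,0,0,0,0,0]])

```text
clock: 19.6
eef_pos: [517.0, 68.6, 130.2]
tool_rot: [3.139, 0.791, 2.945]
force: [-0.4, -0.4, 0.1]
width: 43.0
gripper_force: 0.0
```

```bash
python3 st.py; python3 p3.py 27 0 10 .785 4
python3 - <<'E'
from h import *
im=snap('scene'); c=im['pixels'][140:320,200:420]
cv2.imwrite('pics/s4c.png',cv2.cvtColor(cv2.resize(c,None,fx=3.3,fy=3.3,interpolation=cv2.INTER_CUBIC),cv2.COLOR_RGB2BGR))
E
```

```text
19.6 [-0.391  1.029  0.133  2.317  2.799  0.926 -1.819] [517.013  68.606 130.222] [3.139 0.791 2.945] [[-124.9    0.4]] [-0.4 -0.4  0.1]
tip [[-5.44080342  0.6434093 ]] 12.130954207459212 tilt 0.7794950921785315
[0, -0.0111, -0.0002, 0.0123, 0.0002, 0.0007, -0.0002],
[0, -0.0111, -0.0002, 0.0123, 0.0002, 0.0007, -0.0001],
[0, -0.0112, -0.0002, 0.0122, 0.0001, 0.0007, -0.0002],
[0, -0.0111, -0.0002, 0.0123, 0.0002, 0.0007, -0.0001],
```

View pics/s4c.png

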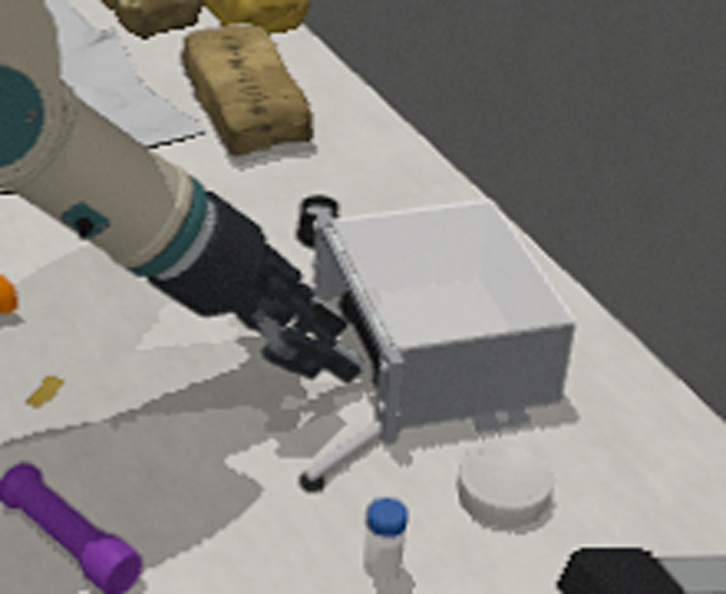

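The torch is passing under the flap, and the fingers still clear the header. I'll continue.

Request:
jog_arm(steps=[[0,-0.0113,0,0.0119,0,0,0],[0,-0.0113,0,0.0119,0,0,0],[0,-0.0113,0,0.0119,0,0,0],[0,0,0,0,0,0,0]])

```text
clock: 20.15
eef_pos: [541.2, 63.8, 129.8]
tool_rot: [3.139, 0.792, 2.945]
force: [-1.1, 0.0, -0.6]
width: 42.8
gripper_force: 0.1
```

Request:
jog_arm(steps=[[0,-0.0113,0,0.0119,0,0,0],[0,0,0,0,0,0,0]])

```text
clock: 20.4
eef_pos: [548.5, 62.4, 129.2]
tool_rot: [3.14, 0.789, 2.946]
force: [-0.4, 1.1, -1.0]
width: 42.8
gripper_force: 0.1
```

```bash
python3 st.py; python3 p3.py 27 0 10 .785 4|head -1
python3 - <<'E'
from h import *
im=snap('top'); c=im['pixels'][110:210,220:380]
cv2.imwrite('pics/t5c.png',cv2.cvtColor(cv2.resize(c,None,fx=5,fy=5,interpolation=cv2.INTER_CUBIC),cv2.COLOR_RGB2BGR))
E
```

```text
20.4 [-0.366  1.021  0.148  2.24   2.819  0.846 -1.794] [548.471  62.436 129.179] [3.14  0.789 2.946] [[-92.9   0.4]] [-0.4  1.1 -1. ]
tip [[26.37001936  0.69370407]] 10.83876737821349 tilt 0.7815869053589254
```

View pics/t5c.png

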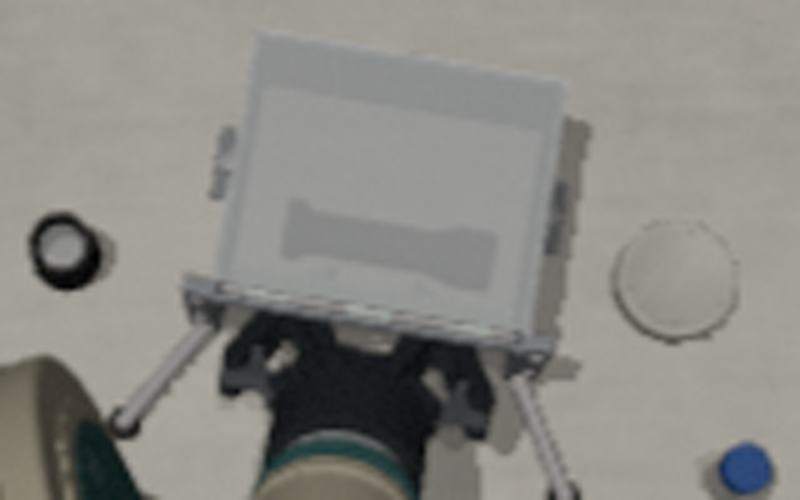

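The torch shows through the clear roof, spanning crop (283,200) to (495,290). I'll measure its position.

Run:
```python
from h import *
im=load('top')
uv=[[220+(u+.5)/5-.5,110+(v+.5)/5-.5] for u,v in [(389,246),(283,258),(488,290),(290,200),(495,235)]]
print(box(atz(im,uv,20)))
```

```text
[[ 52.46920366  -3.83164776]
 [ 36.44222965  49.34226502]
 [ 38.43224583 -58.38190983]
 [ 67.61332721  51.19401343]
 [ 67.99195187 -57.23990854]]
```

Torch middle is at box x≈52 mm, y≈-4 mm, as planned, so I'll draw the fingers back out.

Request:
jog_arm(steps=[[0,0.0141,0,-0.0141,0,0,0],[0,0.0141,0,-0.0141,0,0,0],[0,0.0141,0,-0.0141,0,0,0],[0,0.0141,0,-0.0141,0,0,0],[0,0.0141,0,-0.0141,0,0,0],[0,0.0141,0,-0.0141,0,0,0],[0,0.0141,0,-0.0141,0,0,0],[0,0.0141,0,-0.0141,0,0,0],[0,0,0,0,0,0,0],[0,0,0,0,0,0,0]])

```text
clock: 21.7
eef_pos: [470.3, 77.9, 129.0]
tool_rot: [3.139, 0.79, 2.946]
force: [-0.7, -0.2, 0.3]
width: 42.5
gripper_force: 0.0
```

Request:
jog_arm(steps=[[0,-0.005,0,-0.005,0,0,0],[0,0,0,0,0,0,0],[0,0,0,0,0,0,0],[0,0,0,0,0,0,0],[0,0,0,0,0,0,0],[0,0,0,0,0,0,0],[0,0,0,0,0,0,0],[0,0,0,0,0,0,0]])

```text
clock: 22.7
eef_pos: [470.1, 77.9, 132.5]
tool_rot: [3.14, 0.79, 2.946]
force: [-0.2, 0.2, 1.1]
width: 42.8
gripper_force: 0.0
```

```bash
python3 st.py; python3 p3.py -60 0 10 .785 4|head -1
python3 - <<'E'
from h import *
im=snap('top'); a=cv2.resize(im['pixels'][110:210,220:380],None,fx=3.5,fy=3.5,interpolation=cv2.INTER_CUBIC)
im=snap('scene'); c=cv2.resize(im['pixels'][190:275,260:396],None,fx=560/136,fy=None or 250/85,interpolation=cv2.INTER_CUBIC)
cv2.imwrite('pics/fin.png',cv2.cvtColor(np.vstack([a,c]),cv2.COLOR_RGB2BGR))
E
```

```text
22.7 [-0.433  1.048  0.103  2.428  2.761  1.046 -1.863] [470.056  77.903 132.531] [3.14  0.79  2.946] [[-172.8    0.4]] [-0.2  0.2  1.1]
tip [[-53.48911554   0.67955605]] 14.258585176110117 tilt 0.7810152209877405
```

View pics/fin.png

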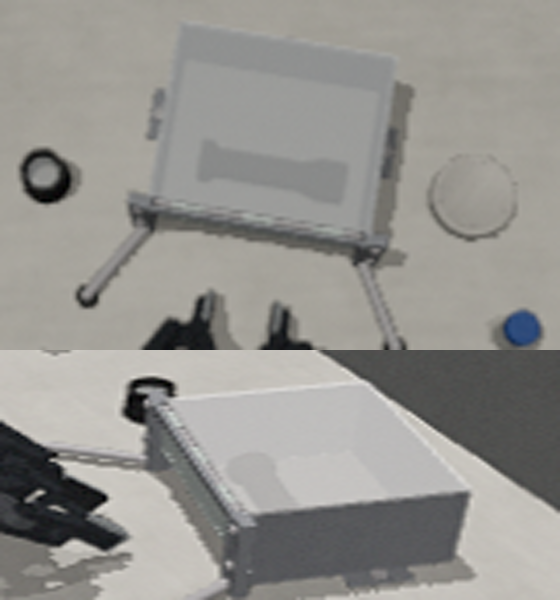

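The torch lies fully inside, the flap hangs shut, the fingers are clear and the bystanders haven't moved.

```bash
python3 -c "
from cell import *
print(finish_job())"
```

```text
the job is handed in; nothing more can be done
None
```

The torch is inside the return box, its middle about 52 mm behind the front plane and 4 mm off the centre line. The flap is shut, the fingers are clear, the loupe, tin and vial have not visibly moved, and the job is handed in; no verdict was returned.

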